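# Jack up the side of the hob and hold it

### The job

I need to get at the loose foot under the right side of the small induction hob. Slide the lever jack along its rail, with its lever still up, until it clicks into its detent under the hob's marked lift lug; then push the lever all the way down so that the jack raises the hob, and stay there holding the lever grip down: finish while holding it, do not let go. Lift the hob with the jack only, keep the robot off the hob itself, and leave the jars and the salt shaker alone.

Things in the scene. Friction and masses are not known exactly. Their poses are not given: they have to be found in the camera images.
- rail: Steel jack rail screwed down, 270 x 94 mm, 20 mm high; its plate spans x -190..+80, y -62..+32 mm in its frame. Origin on the worktop, below the saddle's centre when the carriage is in the detent. x runs along the rail (the carriage goes to +x to reach the detent), y points to the hob, z up; the lever points to -y.
- carriage (a joint): Jack carriage along the rail's x, m: 0 in the detent, negative before it (starts -0.12 to -0.05), ends -0.135 and +0.03. Slides with 1 N; a sprung ball resists from 10 mm before 0 (6 N), then draws it to 0 over the last 5 mm and holds with some 6 N; pushed too far it pops out beyond. The whole jack moves with it, so its lever grip can lead it along.
- lever (a joint): Jack lever, rad: 0 up (sloping up at 0.55 rad away from the hob), 0.55 fully down (level, at its stop). Hinge axis along the rail's x, in the rail's frame at x = carriage, y = -45, z = 55 mm. A spring and the hob's weight push it up when let go; at the grip it takes some 6 to 11 N to hold down. The saddle rises almost 60 mm per rad.
- lever_grip: Round black rubber grip at the lever's outer end, 18 mm thick, 90 mm long. Origin at its middle, 150 mm from the hinge; in the rail's frame at lever angle q: x = carriage, y = -45 - 150 cos(0.55 - q), z = 55 + 150 sin(0.55 - q) mm (133 high up, 55 down). Axes as the rail's at q = 0. Pinched from above across the rail's x, it pivots between the pads.
- saddle_cap: Black rubber disc on top of the jack's post, 36 mm across. Origin at the centre of its top face, 42 mm above the worktop with the lever up, some 73 mm with it down.
- lift_pad (a point): Lift point: centre of the underside of the round pad (26 mm across) under the lug on the hob's right side, 50 mm above the worktop at the start (8 mm above the lowered saddle), some 72 mm when jacked up; within about 8 mm of the detent's place. A raised ring with a dot marks it on top of the lug.
- hob: Compact induction hob, steel case with black glass top, 200 x 210 mm, 65 mm high, on four rubber feet, 1.8 kg or so, loose. Origin on the worktop under its centre; x along the rail, y away from the rail, z up. The lug, 44 mm wide, sticks out 65 mm at its -y side, 61 mm high at the top.
- salt_shaker: White salt shaker, 44 mm across, 90 mm high, a bystander right of the lever. Origin under its centre.
- spice_jar: Spice jar with green cap, 42 mm across, 99 mm high, a bystander. Origin under its centre.
- honey_jar: Jar with red lid, 62 mm across, 86 mm high, a bystander. Origin under its centre.

How it is judged:
On the way, in this order (a step that is already met when the one before it is completed fails the run):
1. the jack sits in its detent under the lift lug, lever still up (value of joint carriage between -0.004 and 0.004 m and value of joint lever below 0.2 rad), for 0.2 s.
2. the lever is down and the saddle carries the lift pad (value of joint carriage between -0.004 and 0.004 m and value of joint lever above 0.47 rad and contact force between saddle_cap and hob above 1.5 N), for 0.2 s.
At the end, for the whole second after the job is handed in: Carriage within 4 mm of the detent; lever over 0.47 rad down, the fingers on its grip with over 1.5 N; saddle within 13 mm of the lift point and carrying the hob (over 1.5 N); lift pad over 66 mm high; hob still and not touched by the robot (all of step 2 and height (world z) of lift_pad above 0.066 m and horizontal distance between lift_pad and saddle_cap below 0.013 m and contact force between the fingers and lever_grip above 1.5 N and contact force between each of the arm, the fingers and hob below 0.3 N and linear speed of hob below 0.02 m/s); the arm keeps its last pose, push and grip.
It fails at once if the lever was worked with the jack out of its detent (value of joint lever above 0.25 rad and (value of joint carriage below -0.007 m or value of joint carriage above 0.007 m)).
It fails at once if the robot pushed or lifted the hob itself (contact force between any of the fingers, the arm and hob above 3 N).
It fails at once if a jar or the salt shaker was moved or tipped (distance of any of salt_shaker, spice_jar, honey_jar from where it was at the start of the episode above 0.02 m).
It also fails if it takes over 32 s, if anything falls off the work surface, if the arm or the gripper's body presses on something with over 40 N, if the wrist force passes 120 N, or if a joint passes its speed limit or range.

### The arm

A 7-joint arm with a two-finger parallel gripper is mounted at the origin on the work surface; the furniture and walls round the work are solid. World frame = base frame: x ahead of the robot, y to its left, z up, the work surface at z = 0. Lengths are in m, angles in rad, forces in N, time in s.
With the tool pointing down it reaches from about 0.425 to 0.95 m from the base axis. Payload 4.7 kg.
Tool frame: the origin (TCP) lies at the very end of the fingers, on their centre line; the grasp point (between the pads) lies 19 mm behind it; z points along the fingers, y is the line along which they close (so a half turn about z gives the same grasp; the last joint's range is limited). The gripper opens to 87 mm and grips with 3 to 60 N. Pads are 19 mm wide; open, the fingers measure 117 mm over their backs; the gripper's body (75 mm by 190 mm) begins 51 mm behind the grasp point.
Start: joints at [-1.272, 0.469, -0.049, 1.532, 0.024, 1.141, -0.082], TCP at [0.217, 0.639, 0.223] pointing down, gripper open.
Joint ranges: [-2.59, 2.59], [-0.33, 1.99], [-1.39, 1.29], [0.1, 2.45], [-1.04, 4.18], [0.21, 1.99], [-2.66, 2.66]. Speed limits (rad/s): [2.57, 2.57, 3.14, 3.14, 3.14, 3.14, 3.14].

### API

Orientations are given as a rotation vector (axis times angle).
In Python, from station import env gives the robot as it stands.
- The arm moves only by the tool step_arm, never from a script. Its argument "moves" is a list of rows, each an object of numbers: "fingers": the opening, from 0 (shut) to 1 (fully open); "dx", "dy", "dz": the shift along the tool's x, y, z normalised to -1 to 1, where 1 is 0.08 m; "turn": the turn about the tool's z normalised to -1 to 1, where 1 is pi rad. In form: [{"fingers": .., "dx": .., "dy": .., "dz": .., "turn": ..}, ...]. A call has exactly 10 rows; each row shifts and turns the commanded pose from where the row before left it, along the tool's axes as they then stand; what a row does not reach is not made up. A row lasts 1/10 s, in which the tool goes at most 50 mm and 8.59 degrees, less where a joint would pass 70% of its speed; a pose out of reach is approached as far as the arm can. A call with a number of a shift or a turn outside -1 to 1 is refused whole. A call with a gripper value outside its range is refused whole. The fingers move at their own pace and stop on an object; "squeeze" is the grip in N (left out, the last holds). Time passes only in rows, so rows that do not move let the fingers close, or fill a call up. It gives the time, the measured TCP pose, the force, the opening and the grip force at its end, in the units of the state.
- env.sense(): the state, without advancing time (a new reading comes with each control period).
- env.get_image(name): name is "side" or "top"; returns a dict with "color" (420x560x3 uint8, red, green, blue), "K" (3x3 intrinsics, pixels), "T" (4x4, takes a point from camera to world coordinates). Camera axes: x right, y up, looking along -z (the intrinsics and any distortion apply to the point x, -y, -z); pixel columns grow to the right and rows downward; lengths in m; the calibration is good to about 2 mm. A picture is of the moment at which its call begins. There is no depth.
- env.hand_in(): hands the job in; it is judged then, once.
The state is a dict: "time_s": time; "q": joint angles; "qvel": joint speeds; "effort": joint torques, N m; "tcp_pos": TCP position; "tcp_rot": TCP orientation; "ft_force": force on the tool from outside, world axes, zero at the start; "torque": the same for the moment, N m; "gripper_width": finger opening in m; "gripper_force": force on a finger pad.
Only numpy, scipy, OpenCV 4.12 (cv2) and the standard library are available. Lean on these libraries where they do the work, as an engineer would, in place of code of your own. Each camera call takes 0.05 s, during which the arm holds its last target. There are 200 camera calls.

## Working session

There is one attempt and no reset: what is moved stays moved. The work goes in short steps, Python scripts to look and compute and a tool call to move; the robot and the scene stay as the last step left them, time stands still between calls to the robot, and variables do not carry over. Pictures are saved under pics/ and viewed, at most 10 in all, crops included, and the job is handed in when it is done.

Besides the shell and the picture viewer there is one more tool, called after "Emit:" as name(argument=value, ...) on one line, values as JSON. step_arm: Moves the arm, as the interface text tells. Scaled input: -1 to 1 covers 0.08 m each way for a shift and pi rad each way for a turn. Its arguments: {"type":"object","properties":{"moves":{"type":"array"},"squeeze":{"type":"number"}},"required":["moves"]}

```bash
mkdir -p pics; cat > h.py <<'E'
import numpy as np, cv2
from station import env
def ray(im,u,v):
    K,T=im["K"],im["T"]; d=np.linalg.inv(K)@[u,v,1]; d=np.array([d[0],-d[1],-d[2]])
    return T[:3,3],T[:3,:3]@d
def atz(im,u,v,z):
    o,d=ray(im,u,v); return o+d*(z-o[2])/d[2]
def proj(im,p):
    K,T=im["K"],im["T"]; c=T[:3,:3].T@(np.array(p)-T[:3,3]); c=K@[c[0],-c[1],-c[2]]; return c[:2]/c[2]
E
python3 - <<'E'
from h import *
import pickle
ims={n:env.get_image(n) for n in("top","side")}
pickle.dump(ims,open("ims0.pkl","wb"))
for n,i in ims.items():
    cv2.imwrite(f"pics/{n}0.png",cv2.resize(i["color"][:,:,::-1],(800,600),interpolation=cv2.INTER_CUBIC)); print(n,i["K"].round(1).tolist(),i["T"].round(3).tolist(),[k for k in i])
s=env.sense();print(s["time_s"],s["tcp_pos"],s["tcp_rot"],s["ft_force"])
E
```

```text
top [[474.0, 0.0, 281.8], [0.0, 474.0, 219.4], [0.0, 0.0, 1.0]] [[0.136, 0.969, -0.207, 0.277], [-0.991, 0.133, -0.027, -0.053], [0.001, 0.209, 0.978, 1.227], [0.0, 0.0, 0.0, 1.0]] ['color', 'K', 'T']
side [[394.9, 0.0, 278.7], [0.0, 394.9, 213.5], [0.0, 0.0, 1.0]] [[-0.995, 0.028, -0.094, 0.431], [-0.098, -0.367, 0.925, 0.921], [-0.008, 0.93, 0.368, 0.478], [0.0, 0.0, 0.0, 1.0]] ['color', 'K', 'T']
0.1 [0.2171401  0.63853263 0.22157387] [-5.12548367e-01 -3.09926283e+00  2.85061009e-03] [ 0.46947975 -0.43301418  0.14349859]
```

View pics/top0.png

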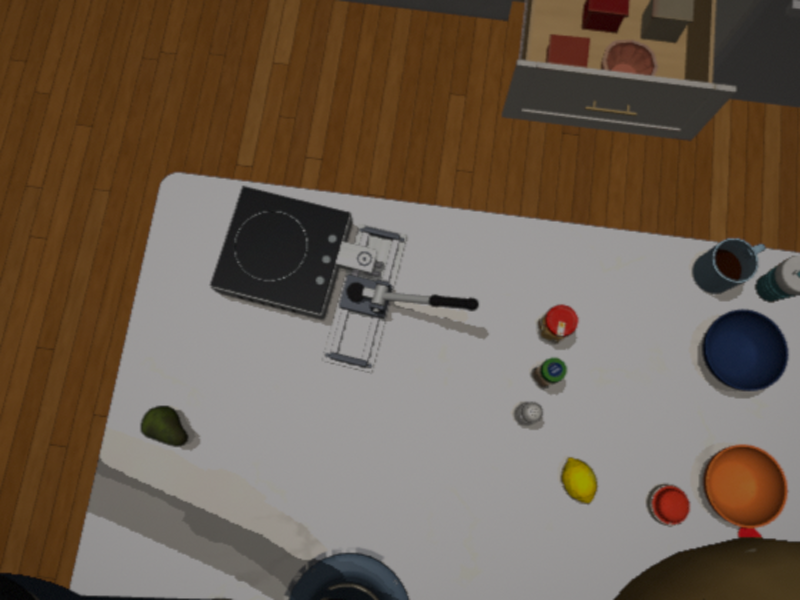

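View pics/side0.png

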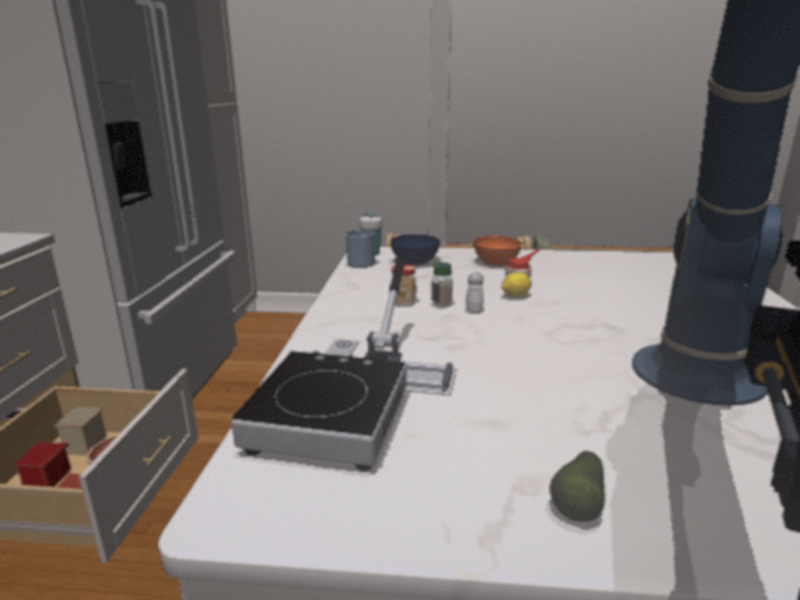

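The top view shows the hob (display px ~285,250), the lug's ring at (364,258), the rail from (395,235) to (350,365), and the saddle at (355,293). The lever grip runs from (432,300) to (478,304). The side view confirms this. I'll enlarge the jack.

```bash
python3 - <<'E'
from h import *
import pickle
i=pickle.load(open("ims0.pkl","rb"))["top"]["color"]
c=i[150:270,210:350,::-1]  # 120x140
c=cv2.resize(c,None,fx=5,fy=5,interpolation=cv2.INTER_CUBIC)
cv2.imwrite("pics/crop0.png",np.clip(c*1.3,0,255).astype(np.uint8))
E
```

```text
(no output)
```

View pics/crop0.png

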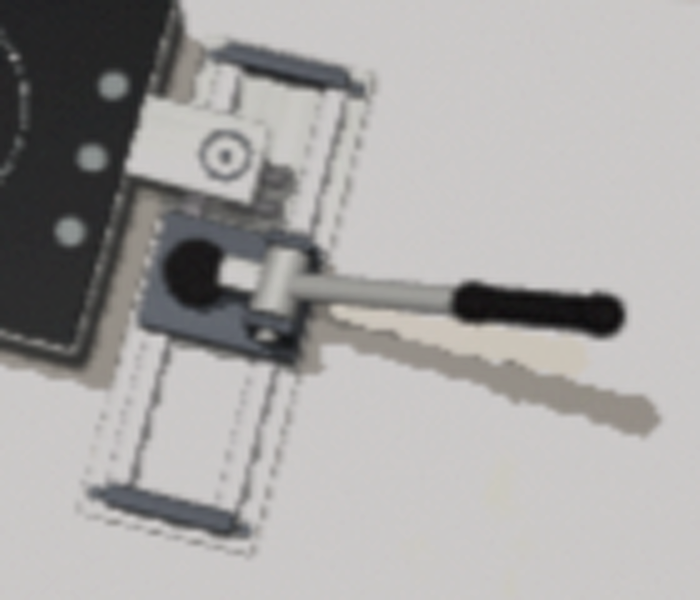

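The crop shows the plate corners at (80,512), (252,552), (375,75) and (208,42). The saddle is at (193,272), the lug dot at (227,156), and the grip ends at (455,300) and (625,314). I'll fit the rail pose and carriage from these.

```bash
python3 - <<'E'
from h import *
import pickle
from scipy.optimize import least_squares
im=pickle.load(open("ims0.pkl","rb"))["top"]
f=lambda U,V:((U+.5)/5-.5+210,(V+.5)/5-.5+150)
C=[((80,512),(-.190,.032)),((252,552),(-.190,-.062)),((375,75),(.080,-.062)),((208,42),(.080,.032))]
a=.55
def W(p,x,y,z):
    c,s=np.cos(p[2]),np.sin(p[2]); return [p[0]+c*x-s*y,p[1]+s*x+c*y,z]
def gp(p,r,q=0): return W(p,p[3],-.045-r*np.cos(a-q),.055+r*np.sin(a-q))
def res(p,zp,each=False):
    r=[]
    for uv,xy in C: r.append(proj(im,W(p,*xy,zp))-f(*uv))
    r.append(proj(im,W(p,p[3],0,.042))-f(193,272))
    r.append(proj(im,gp(p,.150))-f(540,307))
    return np.concatenate(r)
for zp in(0,.004,.01):
    o=least_squares(res,[.65,-.1,-.2,-.08],args=(zp,)); print(zp,o.x.round(4),o.cost.round(2),o.fun.round(1))
    p=o.x
    print(" grip",np.round(gp(p,.15),4),"detent grip",np.round(gp([*p[:3],0],.15),4),"down",np.round(gp([*p[:3],0],.15,.55),4))
    d=atz(im,*f(227,156),.061); print(" lift dot",d.round(4), "rail frame",(np.array([[np.cos(p[2]),np.sin(p[2])],[-np.sin(p[2]),np.cos(p[2])]])@(d[:2]-p[:2])).round(4))
s=env.sense()
from scipy.spatial.transform import Rotation as R
print(R.from_rotvec(s["tcp_rot"]).as_matrix().round(3).tolist())
for n,uv,z in [("shaker",(531,405),.09),("spice",(553,368),.099),("honey",(562,315),.086)]:
    print(n,atz(im,uv[0]*.7,uv[1]*.7,z).round(3))
E
```

```text
0 [ 0.6157  0.064  -0.1009 -0.0587] 1.76 [-0.2  0.4  0.4  0.9  0.1 -0.1 -0.1 -1.2  0.6 -0.2 -0.7  0.2]
 grip [ 0.5398 -0.1021  0.1334] detent grip [ 0.5983 -0.108   0.1334] down [ 0.596  -0.1301  0.055 ]
 lift dot [0.6149 0.0612 0.061 ] rail frame [-0.0005 -0.0028]
0.004 [ 0.6148  0.0638 -0.1008 -0.0579] 2.27 [-0.3  0.5  0.4  1.   0.1 -0.3 -0.2 -1.4  0.7 -0.2 -0.6  0.2]
 grip [ 0.5398 -0.1024  0.1334] detent grip [ 0.5974 -0.1082  0.1334] down [ 0.5952 -0.1302  0.055 ]
 lift dot [0.6149 0.0612 0.061 ] rail frame [ 0.0003 -0.0026]
0.01 [ 0.6135  0.0635 -0.1007 -0.0567] 3.35 [-0.6  0.7  0.3  1.2  0.1 -0.5 -0.3 -1.7  0.8 -0.1 -0.4  0.2]
 grip [ 0.5398 -0.1028  0.1334] detent grip [ 0.5961 -0.1085  0.1334] down [ 0.5939 -0.1305  0.055 ]
 lift dot [0.6149 0.0612 0.061 ] rail frame [ 0.0016 -0.0022]
[[-0.947, 0.322, -0.001], [0.322, 0.947, -0.002], [-0.0, -0.002, -1.0]]
shaker [ 0.392 -0.255  0.09 ]
spice [ 0.458 -0.284  0.099]
honey [ 0.553 -0.294  0.086]
```

Fit is good to 1 px (about 2–3 mm), and the lug dot falls within 3 mm of the detent. The target tool yaw puts tool y along rail x, a +77° turn.

Emit:
step_arm(moves=[{"fingers": 1,"dx": 0,"dy": 0,"dz": 0,"turn": 0.0428},{"fingers": 1,"dx": 0,"dy": 0,"dz": 0,"turn": 0.0428},{"fingers": 1,"dx": 0,"dy": 0,"dz": 0,"turn": 0.0428},{"fingers": 1,"dx": 0,"dy": 0,"dz": 0,"turn": 0.0428},{"fingers": 1,"dx": 0,"dy": 0,"dz": 0,"turn": 0.0428},{"fingers": 1,"dx": 0,"dy": 0,"dz": 0,"turn": 0.0428},{"fingers": 1,"dx": 0,"dy": 0,"dz": 0,"turn": 0.0428},{"fingers": 1,"dx": 0,"dy": 0,"dz": 0,"turn": 0.0428},{"fingers": 1,"dx": 0,"dy": 0,"dz": 0,"turn": 0.0428},{"fingers": 1,"dx": 0,"dy": 0,"dz": 0,"turn": 0.0428}])

```text
time_s: 1.1
tcp_pos: [0.2171, 0.6388, 0.222]
tcp_rot: [2.337, 2.099, -0.002]
ft_force: [0.1, 0.2, -0.9]
gripper_width: 0.0869
gripper_force: 0.0
```

Emit:
step_arm(moves=[{"fingers": 1,"dx": -0.44,"dy": 0.247,"dz": 0,"turn": 0},{"fingers": 1,"dx": -0.44,"dy": 0.247,"dz": 0,"turn": 0},{"fingers": 1,"dx": -0.44,"dy": 0.247,"dz": 0,"turn": 0},{"fingers": 1,"dx": -0.44,"dy": 0.247,"dz": 0,"turn": 0},{"fingers": 1,"dx": -0.44,"dy": 0.247,"dz": 0,"turn": 0},{"fingers": 1,"dx": -0.44,"dy": 0.247,"dz": 0,"turn": 0},{"fingers": 1,"dx": -0.44,"dy": 0.247,"dz": 0,"turn": 0},{"fingers": 1,"dx": -0.44,"dy": 0.247,"dz": 0,"turn": 0},{"fingers": 1,"dx": -0.44,"dy": 0.247,"dz": 0,"turn": 0},{"fingers": 1,"dx": -0.44,"dy": 0.247,"dz": 0,"turn": 0}])

```text
time_s: 2.1
tcp_pos: [0.3783, 0.2671, 0.2224]
tcp_rot: [-2.331, -2.106, 0.0]
ft_force: [0.1, 0.1, 1.0]
gripper_width: 0.0871
gripper_force: 0.0
```

Emit:
step_arm(moves=[{"fingers": 1,"dx": -0.44,"dy": 0.247,"dz": 0,"turn": 0},{"fingers": 1,"dx": -0.44,"dy": 0.247,"dz": 0,"turn": 0},{"fingers": 1,"dx": -0.44,"dy": 0.247,"dz": 0,"turn": 0},{"fingers": 1,"dx": -0.44,"dy": 0.247,"dz": 0,"turn": 0},{"fingers": 1,"dx": -0.44,"dy": 0.247,"dz": 0,"turn": 0},{"fingers": 1,"dx": -0.44,"dy": 0.247,"dz": 0,"turn": 0},{"fingers": 1,"dx": -0.44,"dy": 0.247,"dz": 0,"turn": 0},{"fingers": 1,"dx": -0.44,"dy": 0.247,"dz": 0,"turn": 0},{"fingers": 1,"dx": -0.44,"dy": 0.247,"dz": 0,"turn": 0},{"fingers": 1,"dx": 0,"dy": 0,"dz": 0,"turn": 0}])

```text
time_s: 3.1
tcp_pos: [0.5238, -0.0706, 0.2228]
tcp_rot: [2.338, 2.093, -0.003]
ft_force: [-0.0, 0.2, -0.1]
gripper_width: 0.0873
gripper_force: 0.0
```

Emit:
step_arm(moves=[{"fingers": 1,"dx": -0.371,"dy": 0.238,"dz": 0,"turn": 0},{"fingers": 1,"dx": 0,"dy": 0,"dz": 0.271,"turn": 0},{"fingers": 1,"dx": 0,"dy": 0,"dz": 0.271,"turn": 0},{"fingers": 1,"dx": 0,"dy": 0,"dz": 0.271,"turn": 0},{"fingers": 1,"dx": 0,"dy": 0,"dz": 0.271,"turn": 0},{"fingers": 1,"dx": 0,"dy": 0,"dz": 0.271,"turn": 0},{"fingers": 1,"dx": 0,"dy": 0,"dz": 0,"turn": 0},{"fingers": 1,"dx": 0,"dy": 0,"dz": 0,"turn": 0},{"fingers": 1,"dx": 0,"dy": 0,"dz": 0,"turn": 0},{"fingers": 1,"dx": 0,"dy": 0,"dz": 0,"turn": 0}])

```text
time_s: 4.1
tcp_pos: [0.5397, -0.0958, 0.1153]
tcp_rot: [2.33, 2.105, 0.003]
ft_force: [-1.1, 0.1, 0.6]
gripper_width: 0.0872
gripper_force: 0.0
```

```bash
python3 - <<'E'
from h import *
i=env.get_image("top")["color"][150:270,210:350,::-1]
j=env.get_image("side")["color"]
j=j[150:270,210:350,::-1]
c=np.hstack([cv2.resize(k,None,fx=2.8,fy=2.8,interpolation=cv2.INTER_CUBIC) for k in(i,j)])
cv2.imwrite("pics/g1.png",np.clip(c*1.3,0,255).astype(np.uint8))
print(env.sense()["tcp_pos"])
E
```

```text
[ 0.53943133 -0.09577688  0.11497628]
```

View pics/g1.png

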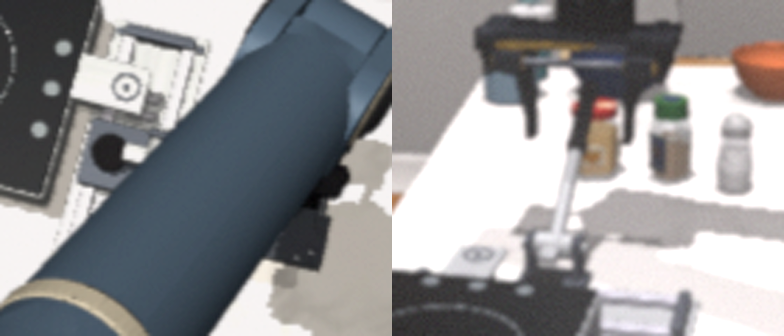

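The side crop shows the fingers straddling the black grip, at (580,120) between fingers at (530,110) and (628,110). I'll shift 6 mm outward and close.

Emit:
step_arm(moves=[{"fingers": 1,"dx": -0.075,"dy": 0,"dz": 0,"turn": 0},{"fingers": 0,"dx": 0,"dy": 0,"dz": 0,"turn": 0},{"fingers": 0,"dx": 0,"dy": 0,"dz": 0,"turn": 0},{"fingers": 0,"dx": 0,"dy": 0,"dz": 0,"turn": 0},{"fingers": 0,"dx": 0,"dy": 0,"dz": 0,"turn": 0},{"fingers": 0,"dx": 0,"dy": 0,"dz": 0,"turn": 0},{"fingers": 0,"dx": 0,"dy": 0,"dz": 0,"turn": 0},{"fingers": 0,"dx": 0,"dy": 0,"dz": 0,"turn": 0},{"fingers": 0,"dx": 0,"dy": 0,"dz": 0,"turn": 0},{"fingers": 0,"dx": 0,"dy": 0,"dz": 0,"turn": 0}], squeeze=25)

```text
time_s: 5.2
tcp_pos: [0.5383, -0.1018, 0.1141]
tcp_rot: [-2.331, -2.106, 0.0]
ft_force: [-0.5, 0.3, -0.4]
gripper_width: 0.0229
gripper_force: 0.0
```

Emit:
step_arm(moves=[{"fingers": 0,"dx": 0,"dy": 0,"dz": 0,"turn": 0},{"fingers": 0,"dx": 0,"dy": 0,"dz": 0,"turn": 0},{"fingers": 0,"dx": 0,"dy": 0,"dz": 0,"turn": 0},{"fingers": 0,"dx": 0,"dy": 0.1,"dz": 0,"turn": 0},{"fingers": 0,"dx": 0,"dy": 0.1,"dz": 0,"turn": 0},{"fingers": 0,"dx": 0,"dy": 0.1,"dz": 0,"turn": 0},{"fingers": 0,"dx": 0,"dy": 0.1,"dz": 0,"turn": 0},{"fingers": 0,"dx": 0,"dy": 0.1,"dz": 0,"turn": 0},{"fingers": 0,"dx": 0,"dy": 0,"dz": 0,"turn": 0},{"fingers": 0,"dx": 0,"dy": 0,"dz": 0,"turn": 0}], squeeze=25)

```text
time_s: 6.2
tcp_pos: [0.5788, -0.1061, 0.1142]
tcp_rot: [2.331, 2.105, 0.001]
ft_force: [0.9, -0.0, -0.4]
gripper_width: 0.0171
gripper_force: 25.0
```

Emit:
step_arm(moves=[{"fingers": 0,"dx": 0,"dy": 0.05,"dz": 0,"turn": 0},{"fingers": 0,"dx": 0,"dy": 0.05,"dz": 0,"turn": 0},{"fingers": 0,"dx": 0,"dy": 0.05,"dz": 0,"turn": 0},{"fingers": 0,"dx": 0,"dy": 0,"dz": 0,"turn": 0},{"fingers": 0,"dx": 0,"dy": 0,"dz": 0,"turn": 0},{"fingers": 0,"dx": 0,"dy": 0,"dz": 0,"turn": 0},{"fingers": 0,"dx": 0,"dy": 0,"dz": 0,"turn": 0},{"fingers": 0,"dx": 0,"dy": 0,"dz": 0,"turn": 0},{"fingers": 0,"dx": 0,"dy": 0,"dz": 0,"turn": 0},{"fingers": 0,"dx": 0,"dy": 0,"dz": 0,"turn": 0}])

```text
time_s: 7.2
tcp_pos: [0.5906, -0.1073, 0.1143]
tcp_rot: [2.331, 2.105, 0.001]
ft_force: [2.5, -2.5, -0.8]
gripper_width: 0.0168
gripper_force: 25.0
```

```bash
cat > look.py <<'E'
from h import *
import sys
n=sys.argv[1]
a=env.get_image("top"); f=[]
i=a["color"][150:270,210:350,::-1]
j=env.get_image("side")["color"]
j=j[150:290,210:350,::-1]
i=cv2.resize(i,(400,343),interpolation=cv2.INTER_CUBIC);j=cv2.resize(j,(400,400),interpolation=cv2.INTER_CUBIC)[57:]
cv2.imwrite(f"pics/{n}.png",np.clip(np.hstack([i,j])*1.3,0,255).astype(np.uint8))
s=env.sense();print(s["time_s"],s["tcp_pos"].round(4),s["ft_force"].round(2),s["torque"].round(2))
E
python3 look.py d1
```

```text
7.3 [ 0.5903 -0.1072  0.1143] [ 2.4  -1.19 -1.67] [-0.58 -0.49 -0.05]
```

View pics/d1.png

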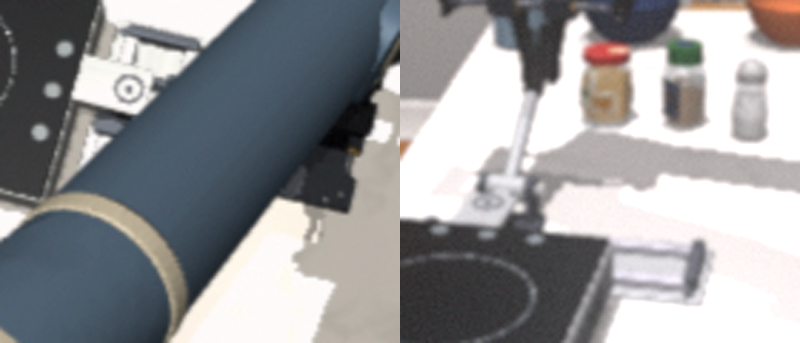

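The jack is nearly under the lug: the hinge is at (503,185) in the side half, with the lug ring at (487,200). Force is +2.4 N along x, so the detent may already be drawing it in. I'll feel forward in 2 mm steps.

Emit:
step_arm(moves=[{"fingers": 0,"dx": 0,"dy": 0.025,"dz": 0,"turn": 0},{"fingers": 0,"dx": 0,"dy": 0,"dz": 0,"turn": 0},{"fingers": 0,"dx": 0,"dy": 0,"dz": 0,"turn": 0},{"fingers": 0,"dx": 0,"dy": 0,"dz": 0,"turn": 0},{"fingers": 0,"dx": 0,"dy": 0,"dz": 0,"turn": 0},{"fingers": 0,"dx": 0,"dy": 0,"dz": 0,"turn": 0},{"fingers": 0,"dx": 0,"dy": 0,"dz": 0,"turn": 0},{"fingers": 0,"dx": 0,"dy": 0,"dz": 0,"turn": 0},{"fingers": 0,"dx": 0,"dy": 0,"dz": 0,"turn": 0},{"fingers": 0,"dx": 0,"dy": 0,"dz": 0,"turn": 0}])

```text
time_s: 8.3
tcp_pos: [0.5923, -0.1074, 0.1142]
tcp_rot: [2.331, 2.105, 0.0]
ft_force: [3.9, -3.0, 0.5]
gripper_width: 0.017
gripper_force: 25.0
```

```bash
python3 - <<'E'
from station import env
import numpy as np
F=[];P=[]
for _ in range(4):
    env.get_image("side"); s=env.sense(); F.append(s["ft_force"]);P.append(s["tcp_pos"])
print(np.round(F,2).tolist(),np.mean(P,0).round(4),s["effort"].round(2))
E
```

```text
[[3.24, -3.45, -0.57], [5.02, -3.07, -0.44], [3.79, -3.51, -0.27], [3.7, -3.15, -0.41]] [ 0.5922 -0.1074  0.1142] [ -1.67 -43.59   5.86 -16.75  -0.38   1.42   0.06]
```

Emit:
step_arm(moves=[{"fingers": 0,"dx": -0.012,"dy": 0.025,"dz": 0,"turn": 0},{"fingers": 0,"dx": 0,"dy": 0,"dz": 0,"turn": 0},{"fingers": 0,"dx": 0,"dy": 0,"dz": 0,"turn": 0},{"fingers": 0,"dx": 0,"dy": 0,"dz": 0,"turn": 0},{"fingers": 0,"dx": 0,"dy": 0,"dz": 0,"turn": 0},{"fingers": 0,"dx": 0,"dy": 0,"dz": 0,"turn": 0},{"fingers": 0,"dx": 0,"dy": 0,"dz": 0,"turn": 0},{"fingers": 0,"dx": 0,"dy": 0,"dz": 0,"turn": 0},{"fingers": 0,"dx": 0,"dy": 0,"dz": 0,"turn": 0},{"fingers": 0,"dx": 0,"dy": 0,"dz": 0,"turn": 0}])

```text
time_s: 9.5
tcp_pos: [0.594, -0.1078, 0.114]
tcp_rot: [-2.331, -2.106, -0.001]
ft_force: [3.7, 1.5, -1.5]
gripper_width: 0.0174
gripper_force: 25.0
```

```bash
cat > f.py <<'E'
from station import env
import numpy as np
F=[];P=[]
for _ in range(4):
    env.get_image("side"); s=env.sense(); F.append(s["ft_force"]);P.append(s["tcp_pos"])
print(s["time_s"],np.mean(F,0).round(2).tolist(),np.mean(P,0).round(4),s["effort"].round(2))
E
python3 f.py
```

```text
9.7 [4.69, 2.23, -1.04] [ 0.5941 -0.1078  0.114 ] [  1.69 -43.92   9.1  -16.6    0.88   0.95   0.07]
```

Emit:
step_arm(moves=[{"fingers": 0,"dx": 0.004,"dy": 0.025,"dz": 0,"turn": 0},{"fingers": 0,"dx": 0,"dy": 0,"dz": 0,"turn": 0},{"fingers": 0,"dx": 0,"dy": 0,"dz": 0,"turn": 0},{"fingers": 0,"dx": 0,"dy": 0,"dz": 0,"turn": 0},{"fingers": 0,"dx": 0,"dy": 0,"dz": 0,"turn": 0},{"fingers": 0,"dx": 0,"dy": 0,"dz": 0,"turn": 0},{"fingers": 0,"dx": 0,"dy": 0,"dz": 0,"turn": 0},{"fingers": 0,"dx": 0,"dy": 0,"dz": 0,"turn": 0},{"fingers": 0,"dx": 0,"dy": 0,"dz": 0,"turn": 0},{"fingers": 0,"dx": 0,"dy": 0,"dz": 0,"turn": 0}])

```text
time_s: 10.7
tcp_pos: [0.5957, -0.1081, 0.1139]
tcp_rot: [-2.331, -2.105, 0.0]
ft_force: [-0.6, 2.9, 0.5]
gripper_width: 0.0173
gripper_force: 25.0
```

```bash
python3 f.py
```

```text
10.9 [-0.52, 2.83, -0.1] [ 0.5957 -0.1081  0.1139] [ 2.000e+00 -4.418e+01  9.570e+00 -1.945e+01  6.300e-01 -6.000e-01
  2.000e-02]
```

Force has dropped to zero at x=0.5957 after drawing in, which matches the fitted detent (0.5967). I'll start the lever along its arc with a small first part to q≈0.15 and check the z-force sign.

Emit:
step_arm(moves=[{"fingers": 0,"dx": -0.047,"dy": 0,"dz": 0.081,"turn": 0},{"fingers": 0,"dx": -0.043,"dy": 0,"dz": 0.083,"turn": 0},{"fingers": 0,"dx": -0.039,"dy": 0,"dz": 0.0855,"turn": 0},{"fingers": 0,"dx": 0,"dy": 0,"dz": 0,"turn": 0},{"fingers": 0,"dx": 0,"dy": 0,"dz": 0,"turn": 0},{"fingers": 0,"dx": 0,"dy": 0,"dz": 0,"turn": 0},{"fingers": 0,"dx": 0,"dy": 0,"dz": 0,"turn": 0},{"fingers": 0,"dx": 0,"dy": 0,"dz": 0,"turn": 0},{"fingers": 0,"dx": 0,"dy": 0,"dz": 0,"turn": 0},{"fingers": 0,"dx": 0,"dy": 0,"dz": 0,"turn": 0}], squeeze=35)

```text
time_s: 11.9
tcp_pos: [0.595, -0.1186, 0.0943]
tcp_rot: [-2.332, -2.105, -0.001]
ft_force: [-0.8, 5.0, 5.8]
gripper_width: 0.0171
gripper_force: 35.0
```

```bash
python3 look.py l1; python3 f.py
```

```text
12.0 [ 0.595  -0.1186  0.0943] [-2.04  3.56  5.55] [ 1.11  0.41 -0.01]
12.2 [-1.6, 4.42, 5.61] [ 0.595  -0.1187  0.0944] [ 2.440e+00 -4.170e+01  9.460e+00 -1.755e+01  8.500e-01 -1.120e+00
  4.000e-02]
```

View pics/l1.png

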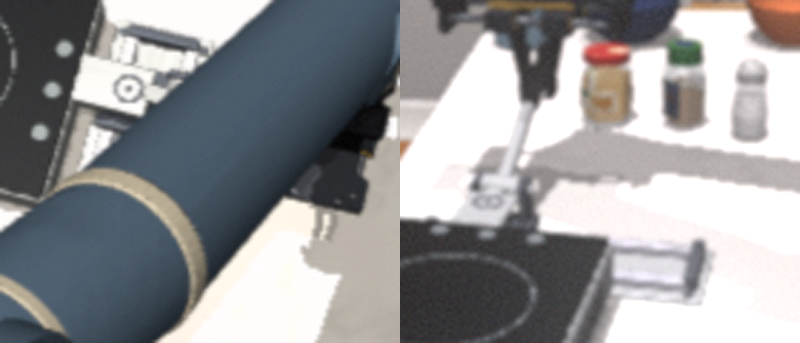

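The z force is +5.6 N, so the sign convention holds and the detent was entered from the drawing side. The side half shows the hinge at (500,185) beside the lug ring at (488,200), with the jars untouched. I'll finish the arc.

Emit:
step_arm(moves=[{"fingers": 0,"dx": -0.034,"dy": 0,"dz": 0.087,"turn": 0},{"fingers": 0,"dx": -0.03,"dy": 0,"dz": 0.089,"turn": 0},{"fingers": 0,"dx": -0.0255,"dy": 0,"dz": 0.09,"turn": 0},{"fingers": 0,"dx": -0.021,"dy": 0,"dz": 0.0915,"turn": 0},{"fingers": 0,"dx": -0.016,"dy": 0,"dz": 0.092,"turn": 0},{"fingers": 0,"dx": -0.01,"dy": 0,"dz": 0.093,"turn": 0},{"fingers": 0,"dx": -0.002,"dy": 0,"dz": 0.0935,"turn": 0},{"fingers": 0,"dx": 0,"dy": 0,"dz": 0.094,"turn": 0},{"fingers": 0,"dx": 0,"dy": 0,"dz": 0.02,"turn": 0},{"fingers": 0,"dx": 0,"dy": 0,"dz": 0,"turn": 0}])

```text
time_s: 13.2
tcp_pos: [0.5936, -0.1318, 0.0347]
tcp_rot: [2.332, 2.103, -0.002]
ft_force: [-3.4, 2.1, 10.2]
gripper_width: 0.0166
gripper_force: 35.1
```

```bash
python3 look.py l2; python3 f.py
```

```text
13.3 [ 0.5937 -0.1318  0.0349] [-2.79  1.44  8.72] [0.5  0.7  0.03]
13.5 [-3.53, 1.95, 9.36] [ 0.5937 -0.1318  0.035 ] [ 5.400e-01 -4.264e+01  7.560e+00 -1.537e+01  7.000e-02 -1.110e+00
  1.000e-02]
```

View pics/l2.png

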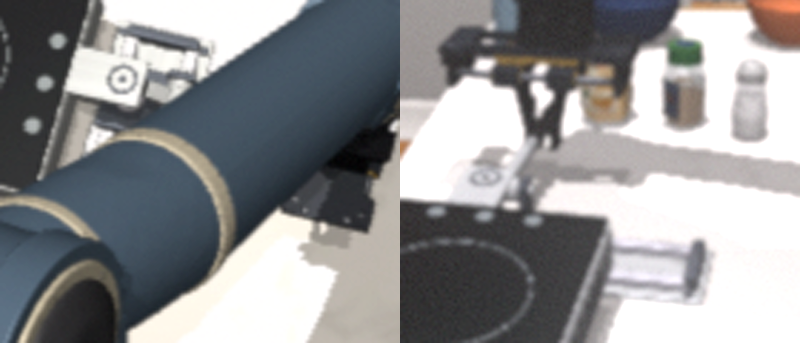

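The hob is jacked up: the lug ring rose from v≈200 to 175 in the side half, about 21 mm, so the pad is at about 71 mm. The lever is level and the z force is 9 N. I'll take the small −x detent load off, settle, and recheck.

Emit:
step_arm(moves=[{"fingers": 0,"dx": 0,"dy": -0.01,"dz": 0,"turn": 0},{"fingers": 0,"dx": 0,"dy": 0,"dz": 0.01,"turn": 0},{"fingers": 0,"dx": 0,"dy": 0,"dz": 0,"turn": 0},{"fingers": 0,"dx": 0,"dy": 0,"dz": 0,"turn": 0},{"fingers": 0,"dx": 0,"dy": 0,"dz": 0,"turn": 0},{"fingers": 0,"dx": 0,"dy": 0,"dz": 0,"turn": 0},{"fingers": 0,"dx": 0,"dy": 0,"dz": 0,"turn": 0},{"fingers": 0,"dx": 0,"dy": 0,"dz": 0,"turn": 0},{"fingers": 0,"dx": 0,"dy": 0,"dz": 0,"turn": 0},{"fingers": 0,"dx": 0,"dy": 0,"dz": 0,"turn": 0}])

```text
time_s: 14.5
tcp_pos: [0.5937, -0.1318, 0.0345]
tcp_rot: [2.33, 2.102, 0.0]
ft_force: [-2.4, 1.7, 9.6]
gripper_width: 0.017
gripper_force: 35.1
```

```bash
python3 f.py
```

```text
14.7 [-1.98, 1.38, 9.88] [ 0.5936 -0.1318  0.0345] [ 6.300e-01 -4.229e+01  7.540e+00 -1.461e+01  1.800e-01 -8.400e-01
  1.000e-02]
```

```bash
python3 -c "
from station import env
print(env.hand_in())"
```

```text
the job is handed in; nothing more can be done
None
```

I handed the job in at about 15 s with the jack in its detent, the lever held fully down and the hob raised about 21 mm (estimated from the side camera); the hand-in returned no verdict.

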